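Show the next dish's reagents in order

ROBOT

A 7-joint arm with a two-finger parallel gripper is mounted at the origin on a cart in front of the work surface, level with it; the furniture and walls round the work are solid. World frame = base frame: x ahead of the robot, y to its left, z up, the work surface at z = 0. Lengths are in m, angles in rad, forces in N, time in s.
With the tool pointing down it reaches from about 0.4 to 0.75 m from the base axis. Payload 19.5 kg.
Tool frame: the origin (TCP) lies at the very end of the fingers, on their centre line; the grasp point (between the pads) lies 19 mm behind it; z points along the fingers, y is the direction in which the jaws open and shut (so a half turn about z gives the same grasp; the last joint's range is limited). The gripper opens to 85 mm and grips with 20 to 120 N. Pads are 22 mm wide; open, the fingers measure 114 mm over their backs; the gripper's body (76 mm by 85 mm) begins 54 mm behind the grasp point. The pads swing forward as they close: fully open they stand 13 mm farther back than shut.
Start: joints at [1.268, 0.707, -0.028, 1.485, 0.022, 0.951, -0.075], TCP at [0.148, -0.556, 0.2] pointing down, gripper open.
Joint ranges: [-2.71, 2.71], [-0.32, 2.16], [-1.57, 1.52], [0, 2.45], [-1.46, 4.6], [0, 2.02], [-2.83, 2.83]. Speed limits (rad/s): [1.89, 1.89, 2.57, 2.57, 3.01, 3.01, 3.01].

INTERFACE

Orientations are given as a rotation vector (axis times angle).
In Python, from cell import monitor, imaging, workorder gives the robot as it stands.
- The arm moves only by the tool carry_out, never from a script. Its argument "targets" is a list of rows, each a list of 6 numbers: the shift along the tool's x, y, z in mm, then the turn, a rotation vector about the tool's x, y, z in rad. In form: [[x, y, z, wx, wy, wz], ...]. A call has 1 to 20 rows; each row is the pose to reach, as a shift and turn from the pose commanded when the call began, along the tool's axes at that moment; what a row does not reach only later rows make up. A row lasts 1/12 s, in which the tool goes at most 41.7 mm and 7.16 degrees, less where a joint would pass 70% of its speed; a pose out of reach is approached as far as the arm can. A call with a gripper value outside its range is refused whole. "gripper" is the closure, from -1 (fully open) to 1 (shut), so that 0 is half open, set as the call begins (left out, the last holds). The fingers move at their own pace and stop on an object; "squeeze" is the grip in N (left out, the last holds). Time passes only in rows, so rows that repeat a pose let the fingers close. It gives the time, the measured TCP pose, the force and the opening at its end, in the units of the state.
- monitor.state(): the state, without advancing time (a new reading comes with each control period).
- imaging.grab_frame(name): name is "scene" or "top" or "wrist"; returns a dict with "pixels" (384x512x3 uint8, red, green, blue), "range_z" (384x512 float32, m along the optical axis (not along the pixel's ray), 0 where there is no reading), "mtx" (3x3 intrinsics, pixels), "D" ([k1, k2, p1, p2, k3] as OpenCV has them; the pictures are not rectified), "world_from_camera" (4x4, takes a point from camera to world coordinates); the wrist camera has in their place "mount" (4x4, takes a point from camera to tool coordinates, whose origin is the TCP and whose axes are the flange's). Camera axes: x right, y up, looking along -z (the intrinsics and any distortion apply to the point x, -y, -z); pixel columns grow to the right and rows downward; lengths in m; the calibration is good to about 2 mm. A picture is of the moment at which its call begins: read the wrist's pose just before it.
- workorder.job_done(): hands the job in, once; it reports no verdict.
The state is a dict: "time_s": time; "joint_positions": joint angles; "joint_velocities": joint speeds; "tau": joint torques, N m; "ee_pos": TCP position; "orientation": TCP orientation; "contact_force": force on the tool from outside, world axes, zero at the start; "moment": the same for the moment, N m; "width": finger opening in m.
Only numpy, scipy, OpenCV 4.12 (cv2) and the standard library are available. Lean on these libraries where they do the work, as an engineer would, in place of code of your own. Each camera call takes 0.05 s, during which the arm holds its last target.

TASK

Show a trainee how the next dish is prepared by pointing straight down at three things on the black worktop (not at the bottles stored on top of the drawer box at the back), with the fingertips two or three centimetres above each and staying there for a good two seconds: first the bottle with the blue cap, then the small brown dropper bottle with the black bulb, and last the glass dish on the white tile. Touch and move nothing, and travel high, so that the fingers never come down close above the white-capped bottle, the dish off the tile or the loose blue cap. Finish while still pointing at the dish on the tile.

Things in the scene. Friction and masses are not known exactly. Their poses are not given: they have to be found in the camera images.
- blue_bottle_top (a point): centre of the flat top of the blue cap of the clear-white bottle, 95 mm above the bottle's foot (cap 25 mm across; bottle 43 mm across, upright, loose); first thing to point at
- dropper_top (a point): top of the black rubber bulb of the brown dropper bottle, 88 mm above its foot (bulb 13 mm across; bottle 33 mm across, upright, loose); second thing to point at
- tile_dish_top (a point): centre of the open mouth, at rim height, of the round clear glass dish that stands on the white tile (60 mm across, 14 mm high, loose; its rim is 20 mm above the worktop); last thing to point at
- white_bottle_top (a point): centre of the top of the white cap of the larger brown bottle, 106 mm above its foot (cap 28 mm across, bottle 48 mm across, loose); not to be pointed at
- bare_dish_top (a point): centre of the open mouth, at rim height, of the other clear glass dish, straight on the worktop (60 mm across, 14 mm high, loose); not to be pointed at
- loose_cap_top (a point): centre of the top of a loose blue screw cap lying flat on the worktop (81 mm across, 25 mm high); not to be pointed at
- blue_bottle: clear-white bottle with a blue cap; origin at the centre of its underside, z up
- dropper: brown dropper bottle with a black bulb; origin at the centre of its underside, z up
- white_bottle: brown bottle with a white cap; origin at the centre of its underside, z up
- tile_dish: glass dish on the tile; origin at the centre of its underside, z up
- bare_dish: glass dish off the tile; origin at the centre of its underside, z up
- loose_cap: loose blue screw cap; origin at the centre of its underside, z up
- tile: white glazed square tile, 100 x 100 x 6 mm, fixed on the worktop; origin at the centre of its underside
- bench_timer: grey bench timer with a red and two grey buttons, 58 x 64 x 20 mm, loose bystander at the left; origin at the centre of its underside
- flask: clear glass flask with a long neck, 67 mm across, 217 mm high, loose bystander at the right and the only loose thing taller than 110 mm; origin at the centre of its underside
Things that resemble listed ones, but are neither listed nor needed, are in the scene too. What is shaped like the dropper but green, red or yellow is not meant.

How it is judged:
By the outcome, as a careful person would: the job done as asked, in the order asked, and still so for the second after the job is handed in, with the robot touching nothing.
It also fails if it takes over 58 s, if anything falls off the work surface, if the arm or the gripper's body presses on something with over 40 N, if the wrist force passes 120 N, or if a joint passes its speed limit or range.

## Working session

There is one attempt and no reset: what is moved stays moved. The work goes in short steps, Python scripts to look and compute and a tool call to move; the robot and the scene stay as the last step left them, time stands still between calls to the robot, and variables do not carry over. Pictures are saved under pics/ and viewed, and the job is handed in when it is done.

Besides the shell and the picture viewer there is one more tool, called after "Call:" as name(argument=value, ...), one argument or row to a line, values as JSON. carry_out: Moves the arm, as the interface text tells. Its arguments: {"type":"object","properties":{"targets":{"type":"array","items":{"type":"array","items":{"type":"number"}}},"gripper":{"type":"number"},"squeeze":{"type":"number"}},"required":["targets"]}

```bash
mkdir -p pics; ls
python3 - <<'E'
from cell import monitor, imaging
import cv2,numpy as np
print(monitor.state())
for n in ["scene","top","wrist"]:
    f=imaging.grab_frame(n)
    cv2.imwrite(f"pics/{n}0.png",cv2.resize(f["pixels"][:,:,::-1],(800,600),interpolation=cv2.INTER_CUBIC))
    np.savez(f"{n}0.npz",**f)
    print(n,f["mtx"],f["D"],f.get("world_from_camera",f.get("mount")))
E
```

```text
pics
{'time_s': 0.0, 'joint_positions': array([ 1.26829571,  0.70706632, -0.02763344,  1.48501921,  0.02197279,
        0.9509041 , -0.07548254]), 'joint_velocities': array([-7.15216802e-04,  7.36617638e-04, -2.57569518e-04,  5.52343713e-04,
        9.35851316e-04, -4.21272726e-04,  9.68362010e-05]), 'tau': array([ 2.87670409e-04, -8.83216882e+01,  1.23463254e+00, -2.36163515e+01,
        1.68871006e-02,  6.58177858e-03,  1.60850703e-05]), 'ee_pos': array([ 0.14819918, -0.55525399,  0.19964363]), 'orientation': array([-3.11384022e+00, -4.08386151e-01,  2.28817532e-04]), 'contact_force': array([ 0.63811163, -0.06290147,  0.68607823]), 'moment': array([-0.0042494 , -0.05680067,  0.03187995]), 'width': 0.08549222481251273}
scene [[380.78923982   0.         254.49890315]
 [  0.         380.78923982 193.45520805]
 [  0.           0.           1.        ]] [0.0244042 0.        0.        0.        0.       ] [[-0.83638121  0.36637167 -0.40772328  0.07870427]
 [-0.54811123 -0.56762502  0.61430931  0.66024632]
 [-0.00636841  0.73727447  0.67556332  0.84132608]
 [ 0.          0.          0.   
[... 240 characters left out ...]
1 -4.20421827e-01 -1.42399501e-01]
 [-9.41484134e-01 -3.01387158e-01  1.50908606e-01  2.21263955e-01]
 [ 4.15694116e-04  4.46685289e-01  8.94691053e-01  1.52315065e+00]
 [ 0.00000000e+00  0.00000000e+00  0.00000000e+00  1.00000000e+00]]
wrist [[330.09564368   0.         257.88459458]
 [  0.         330.09564368 197.82735871]
 [  0.           0.           1.        ]] [-0.07954226  0.          0.          0.          0.        ] [[ 3.59994603e-05  9.65823765e-01  2.59199642e-01  6.45824587e-02]
 [ 9.99999658e-01  1.79399195e-04 -8.07360119e-04  3.67222349e-04]
 [-8.26267797e-04  2.59199582e-01 -9.65823428e-01 -1.72882713e-01]
 [ 0.00000000e+00  0.00000000e+00  0.00000000e+00  1.00000000e+00]]
```

View pics/scene0.png

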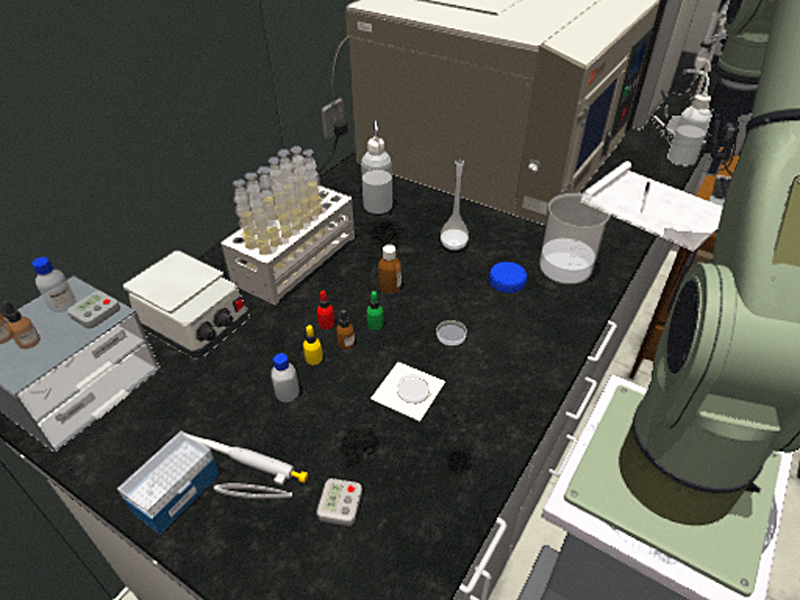

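View pics/top0.png

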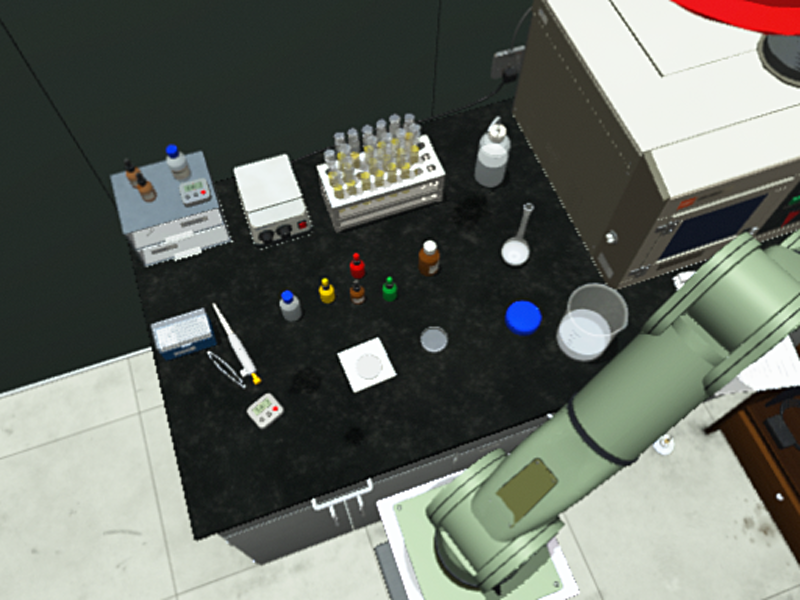

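View pics/wrist0.png

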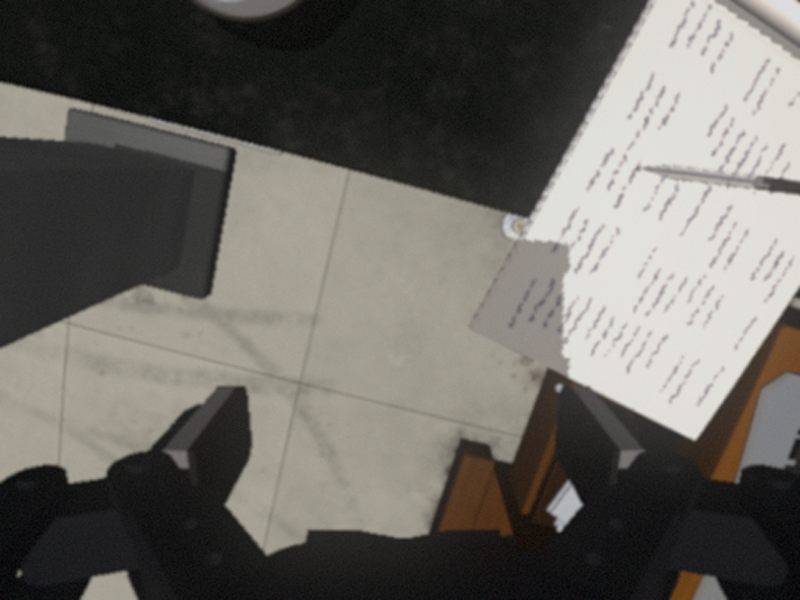

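The scene view (800x600 picture) shows these candidates:
- **Blue-capped bottle:** the worktop one is at (280,360). The other is on the drawer box at (42,268), so it's excluded.
- **Dropper:** the brown one is at (345,320). Red (326,300), yellow (312,335) and green (375,300) are lookalikes, and the brown ones at (12,312) stand on the drawer box.
- **Dish:** the tile dish is at (413,390) and the bare dish at (451,332).

Other things to avoid are the white-capped bottle (389,250), the loose cap (508,276), the flask (455,165–245) and the beaker (573,240).

Next I measure by ray casting in both views.

```bash
cat > h.py <<'E'
import numpy as np,cv2
def rays(f,uv):
    uv=np.array(uv,float).reshape(-1,1,2)
    n=cv2.undistortPoints(uv,f["mtx"],f["D"]).reshape(-1,2)
    d=np.c_[n[:,0],-n[:,1],-np.ones(len(n))]
    T=f["world_from_camera"]; return T[:3,3],d@T[:3,:3].T
def onplane(f,uv,z):
    o,d=rays(f,uv); return o+d*((z-o[2])/d[:,2])[:,None]
def bydepth(f,uv):
    o,d=rays(f,uv); r=np.array([f["range_z"][int(round(v)),int(round(u))] for u,v in uv]); return o+d*r[:,None]
def proj(f,P):
    T=np.linalg.inv(f["world_from_camera"]); P=np.array(P,float).reshape(-1,3)
    c=P@T[:3,:3].T+T[:3,3]; c=c*[1,-1,-1]
    return cv2.projectPoints(c,np.zeros(3),np.zeros(3),f["mtx"],f["D"])[0].reshape(-1,2)
def tri(fs,uvs):
    A=np.zeros((3,3));b=np.zeros(3)
    for f,uv in zip(fs,uvs):
        o,d=rays(f,[uv]);d=d[0]/np.linalg.norm(d);M=np.eye(3)-np.outer(d,d);A+=M;b+=M@o
    return np.linalg.solve(A,b)
E
python3 - <<'E'
from h import *
S=dict(np.load('scene0.npz'));T=dict(np.load('top0.npz'))
for n,f in(("S",S),("T",T)):
    h=cv2.cvtColor(f["pixels"],cv2.COLOR_RGB2HSV)
    m=cv2.inRange(h,(108,120,60),(130,255,255))
    k,l,st,c=cv2.connectedComponentsWithStats(m)
    for i in range(1,k):
        if st[i,4]>20: print(n,"blue",st[i],c[i].round(1),bydepth(f,[c[i]]).round(3))
    m=cv2.inRange(h,(0,0,170),(180,60,255))
    k,l,st,c=cv2.connectedComponentsWithStats(m)
    for i in range(1,k):
        if 40<st[i,4]<3000: print(n,"white",st[i],c[i].round(1),bydepth(f,[c[i]]).round(3))
s=S["pixels"][150:290,160:310,::-1];t=T["pixels"][140:260,160:300,::-1]
cv2.imwrite('pics/cs.png',cv2.resize(s,None,fx=5,fy=4.2*5/4.2,interpolation=cv2.INTER_CUBIC)[:600])
cv2.imwrite('pics/cs.png',cv2.resize(S["pixels"][150:270,160:310,::-1],None,fx=5,fy=5,interpolation=cv2.INTER_CUBIC))
cv2.imwrite('pics/ct.png',cv2.resize(t,None,fx=5,fy=5,interpolation=cv2.INTER_CUBIC))
E
```

```text
S blue [ 20 164  14  12 121] [ 26.7 169.6] [[0.968 0.349 0.241]]
S blue [313 167  25  21 413] [324.7 176.9] [[ 0.42  -0.277  0.025]]
S blue [174 226  11  11  93] [179.2 230.9] [[0.614 0.211 0.097]]
S white [437  68  19  10 122] [445.7  72.8] [[ 0.245 -1.006  0.142]]
S white [ 487   78   25   99 1175] [498.7 121. ] [[ 0.043 -0.053  0.48 ]]
S white [434  81  17   7  91] [442.2  83.7] [[ 0.242 -0.989  0.103]]
S white [235  87  11  10  51] [239.6  91.5] [[ 0.825 -0.373  0.178]]
S white [232  97  18  10 120] [240.4 102. ] [[ 0.814 -0.359  0.145]]
S white [ 372  103   91   57 2395] [418.9 131.6] [[ 0.239 -0.742  0.009]]
S white [232 109  19  10 135] [240.8 113.2] [[ 0.807 -0.349  0.106]]
S white [142 119  83  49 621] [184.4 146.7] [[ 0.814 -0.046  0.134]]
S white [282 147  18  12 161] [290.4 152. ] [[ 0.575 -0.318  0.04 ]]
S white [347 152  34  21 531] [363.4 162.4] [[ 0.322 -0.34   0.086]]
S white [  79  161   72   48 1808] [114.9 183.3] [[0.897 0.174 0.101]]
S white [450 169  11  45 331] [455.5 190.7] [[0.06  0.051 0.388]]
S white [460 170  52  52 947] [481.4 203.2] [[0.015 0.045 0.376]]
[... 1901 characters left out ...]
7 -0.385  0.733]]
T white [487 190  25  25 171] [500.  202.1] [[ 0.043 -0.316  0.768]]
T white [137 195  26  46 224] [151.5 221.9] [[0.568 0.342 0.027]]
T white [ 97 198  38  26 576] [115.4 210. ] [[0.632 0.444 0.07 ]]
T white [358 198  33  30 758] [373.9 212.4] [[ 0.297 -0.352  0.157]]
T white [216 216  38  35 787] [234.2 233. ] [[0.437 0.082 0.012]]
T white [158 252  23  21 252] [168.8 262. ] [[0.409 0.324 0.021]]
T white [ 316  268   72   64 1264] [354.9 297.4] [[ 0.016 -0.076  0.498]]
T white [199 306  39  25 172] [219.2 318.9] [[ 0.199  0.221 -0.107]]
T white [290 314  65  56 847] [320.  345.3] [[-0.042  0.017  0.388]]
T white [282 340  23  28 120] [292.7 353.6] [[-0.024  0.067  0.241]]
```

View pics/cs.png

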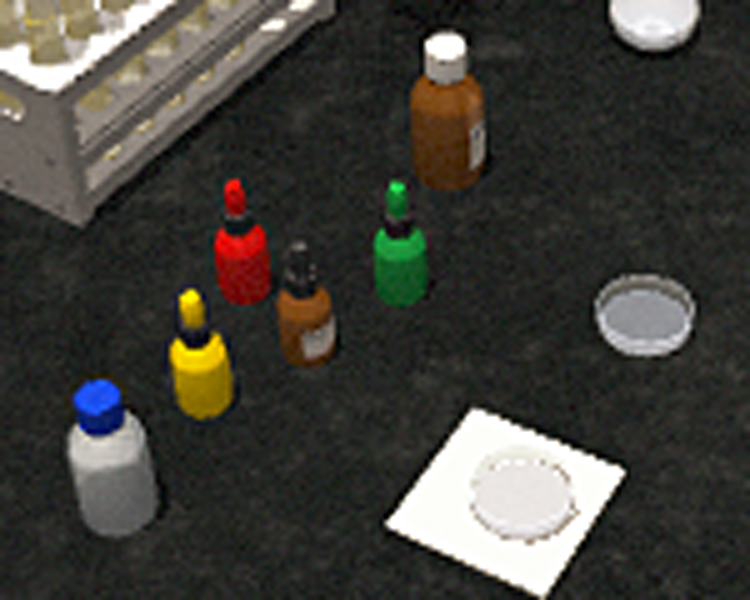

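View pics/ct.png

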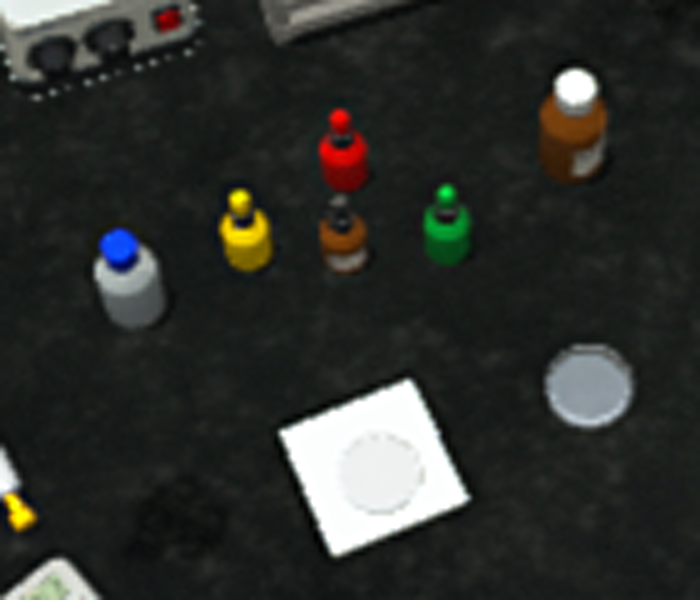

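Run:
```python
from h import *
S=dict(np.load('scene0.npz'));T=dict(np.load('top0.npz'))
s=lambda x,y:((x+.5)/5-.5+160,(y+.5)/5-.5+150)
t=lambda x,y:((x+.5)/5-.5+160,(y+.5)/5-.5+140)
for n,a,b,z in [("blue",(99,392),(120,243),.095),("drop",(298,247),(340,203),.088),("tiledish",(523,488),(382,472),.020),("bare",(645,303),(589,383),.014),("white",(447,42),(576,84),.106),("red",(234,185),(340,118),.088),("yellow",(190,296),(240,198),.088),("green",(397,186),(447,190),.088)]:
    print(n,onplane(S,[s(*a)],z)[0].round(4),onplane(T,[t(*b)],z)[0].round(4),tri([S,T],[s(*a),t(*b)]).round(4))
# flask
print('flask S top',onplane(S,[(459/800*512,161/600*384)],.217), 'base',onplane(S,[(455/800*512,240/600*384)],.02))
# feet (bottom front edge) checks
for f,n in((S,'S'),(T,'T')):
    m=cv2.inRange(cv2.cvtColor(f["pixels"],cv2.COLOR_RGB2HSV),(4,100,40),(14,255,200))
    k,l,st,c=cv2.connectedComponentsWithStats(m)
    for i in range(1,k):
        if st[i,4]>20 : print(n,st[i],bydepth(f,[c[i]]).round(3))
```

```text
blue [0.6218 0.2021 0.095 ] [0.6215 0.2013 0.095 ] [0.6224 0.2014 0.0937]
drop [0.6059 0.0502 0.088 ] [0.6036 0.0472 0.088 ] [0.6073 0.047  0.0838]
tiledish [0.4313 0.0828 0.02  ] [0.4284 0.078  0.02  ] [0.4332 0.0772 0.0117]
bare [ 0.4485 -0.0852  0.014 ] [ 0.4451 -0.0828  0.014 ] [ 0.4456 -0.0822  0.0169]
white [ 0.6287 -0.1386  0.106 ] [ 0.6287 -0.1389  0.106 ] [ 0.629  -0.139   0.1056]
red [0.6708 0.0278 0.088 ] [0.669  0.0256 0.088 ] [0.6719 0.0254 0.085 ]
yellow [0.6326 0.1152 0.088 ] [0.6311 0.1122 0.088 ] [0.6346 0.1121 0.0836]
green [ 0.5884 -0.0243  0.088 ] [ 0.5881 -0.027   0.088 ] [ 0.5904 -0.0275  0.0843]
flask S top [[ 0.58728385 -0.34238316  0.217     ]] base [[ 0.5797942  -0.33581191  0.02      ]]
S [377  44   5  11  29] [[ 0.416 -0.576  0.351]]
S [449 148   9  14  57] [[ 0.096 -0.971 -0.194]]
S [242 165  15  23 172] [[ 0.617 -0.12   0.051]]
S [421 174  16  32  95] [[ 0.141 -1.074 -0.521]]
S [  0 203  21  17 130] [[0.932 0.436 0.191]]
S [215 207  11  11  64] [[0.599 0.061 0.046]]
S [412 208  13  23  96] [[ 0.131 -0.95  -0.596]]
S [ 12 218  13   5  22] [[0.923 0.436 0.16 ]]
T [ 81 107   8   8  36] [[0.98  0.447 0.191]]
T [ 87 116  10   8  34] [[0.93  0.43  0.198]]
T [433 126  13   9  54] [[ 0.415 -0.577  0.352]]
T [268 159  14  17 126] [[ 0.61  -0.128  0.07 ]]
T [224 183  10   8  53] [[0.597 0.049 0.049]]
T [478 255  34  61 514] [[ 0.02  -0.991 -0.508]]
T [501 260  11  25 165] [[ 0.057 -1.069 -0.512]]
T [466 262  46  88 849] [[-0.038 -0.945 -0.556]]
```

The crops confirm the choices: blue cap at scene crop (99,392), black bulb at (298,247), dish on the tile at (523,488). The two views agree within 3–5 mm. First I raise the arm and shut the fingers into a pointer.

Call:
carry_out(
  targets=[
    [0, 0, -10, 0, 0, 0],
    [0, 0, -30, 0, 0, 0],
    [0, 0, -50, 0, 0, 0],
    [0, 0, -70, 0, 0, 0],
    [0, 0, -90, 0, 0, 0],
    [0, 0, -110, 0, 0, 0],
    [0, 0, -130, 0, 0, 0],
    [0, 0, -150, 0, 0, 0],
    [0, 0, -160, 0, 0, 0],
    [0, 0, -170, 0, 0, 0],
    [0, 0, -170, 0, 0, 0],
    [0, 0, -170, 0, 0, 0],
  ],
  gripper=1,
  squeeze=20,
)

```text
time_s: 1.15
ee_pos: [0.1483, -0.5555, 0.3697]
orientation: [-3.115, -0.409, 0.0]
contact_force: [0.3, 0.7, 0.0]
width: 0.0
```

```bash
cat > go.py <<'E'
import sys,numpy as np
from cell import monitor
from scipy.spatial.transform import Rotation as R
s=monitor.state();r=R.from_rotvec(s["orientation"])
print(round(s["time_s"],2),s["ee_pos"].round(4),s["joint_positions"].round(2),'tilt',r.as_matrix()[:,2].round(4),'F',s["contact_force"].round(1),s["width"])
print(r.as_matrix().round(4).tolist())
for a in sys.argv[1:]:
    p=np.array(eval(a)); print(a,(r.inv().apply(p-s["ee_pos"])*1000).round(1))
E
python3 go.py "[0.46,-0.18,0.37]" "[0.622,0.202,0.3]"
```

```text
1.15 [ 0.1483 -0.5555  0.3697] [ 1.26  0.58 -0.02  1.12  0.01  1.44 -0.06] tilt [-0.e+00  1.e-04 -1.e+00] F [0.3 0.7 0. ] 1.3868354622785337e-05
[[0.9662, 0.2579, -0.0], [0.2579, -0.9662, 0.0001], [0.0, -0.0001, -1.0]]
[0.46,-0.18,0.37] [ 3.980e+02 -2.824e+02 -2.000e-01]
[0.622,0.202,0.3] [ 653.1 -609.7   69.8]
```

Call:
carry_out(
  targets=[
    [10, -7, 0, 0, 0, 0],
    [30, -21, 0, 0, 0, 0],
    [52, -37, 0, 0, 0, 0],
    [74, -52, 0, 0, 0, 0],
    [96, -68, 0, 0, 0, 0],
    [118, -84, 0, 0, 0, 0],
    [140, -99, 0, 0, 0, 0],
    [162, -115, 0, 0, 0, 0],
    [184, -130, 0, 0, 0, 0],
    [206, -146, 0, 0, 0, 0],
    [228, -162, 0, 0, 0, 0],
    [250, -177, 0, 0, 0, 0],
    [272, -193, 0, 0, 0, 0],
    [294, -208, 0, 0, 0, 0],
    [316, -224, 0, 0, 0, 0],
    [338, -240, 0, 0, 0, 0],
    [360, -255, 0, 0, 0, 0],
    [380, -269, 0, 0, 0, 0],
    [392, -278, 0, 0, 0, 0],
    [398, -282, 0, 0, 0, 0],
  ],
)

```text
time_s: 2.82
ee_pos: [0.4609, -0.1785, 0.3692]
orientation: [-3.113, -0.412, 0.001]
contact_force: [0.0, 1.2, -0.4]
width: -0.0
```

```bash
python3 go.py "[0.56,0.19,0.3]"
python3 - <<'E'
from cell import imaging
import cv2,numpy as np
f=imaging.grab_frame("wrist");cv2.imwrite("pics/w1.png",cv2.resize(f["pixels"][:,:,::-1],(800,600)))
E
```

```text
2.82 [ 0.4609 -0.1785  0.3692] [ 0.36  0.42 -0.1   1.42  0.04  1.3  -1.05] tilt [-0.0011  0.0012 -1.    ] F [ 0.   1.2 -0.4] -2.9984522277530526e-05
[[0.9655, 0.2603, -0.0011], [0.2603, -0.9655, 0.0012], [-0.0007, -0.0014, -1.0]]
[0.56,0.19,0.3] [ 191.6 -329.9   69.5]
```

View pics/w1.png

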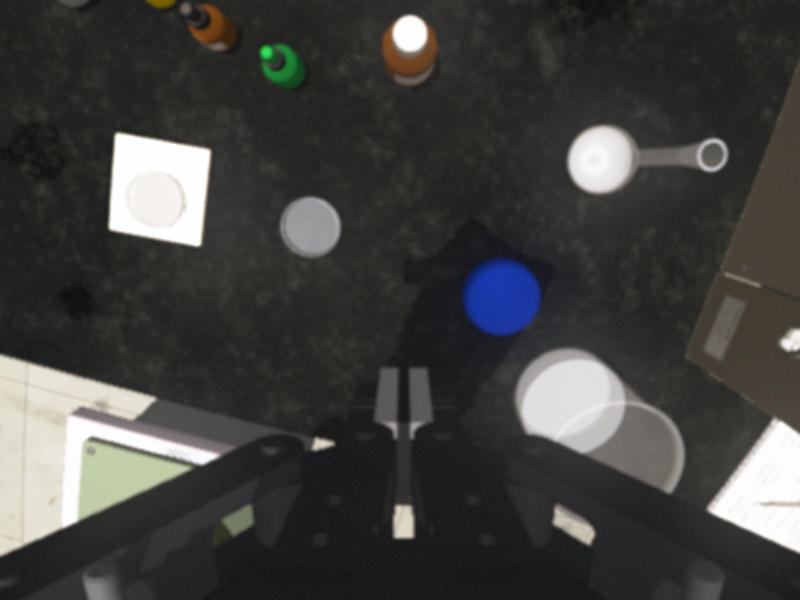

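The wrist picture shows the shut fingers with their tip at (403,370). The tile dish is at (156,198), the bare dish at (311,227), the loose cap at (502,296) and the white cap at (410,35). I stay high and go over the blue-capped bottle.

Call:
carry_out(
  targets=[
    [8, -10, 0, 0, 0, 0],
    [22, -28, 0, 0, 0, 0],
    [37, -48, 0, 0, 0, 0],
    [53, -68, 0, 0, 0, 0],
    [69, -88, 0, 0, 0, 0],
    [85, -108, 0, 0, 0, 0],
    [101, -130, 0, 0, 0, 0],
    [117, -150, 0, 0, 0, 0],
    [133, -170, 0, 0, 0, 0],
    [149, -190, 0, 0, 0, 0],
    [165, -211, 5, 0, 0, 0],
    [181, -232, 15, 0, 0, 0],
    [197, -252, 25, 0, 0, 0],
    [213, -273, 40, 0, 0, 0],
    [227, -291, 60, 0, 0, 0],
    [240, -307, 80, 0, 0, 0],
    [248, -318, 95, 0, 0, 0],
    [252, -323, 105, 0, 0, 0],
    [253, -325, 110, 0, 0, 0],
    [253, -325, 110, 0, 0, 0],
  ],
)

```text
time_s: 4.53
ee_pos: [0.6206, 0.1978, 0.2594]
orientation: [3.114, 0.407, -0.002]
contact_force: [-0.1, 0.3, 0.6]
width: 0.0002
```

```bash
python3 go.py "[0.622,0.202,0.12]"
cat > w.py <<'E'
import sys,cv2,numpy as np
from cell import imaging,monitor
from scipy.spatial.transform import Rotation as R
s=monitor.state();f=imaging.grab_frame("wrist")
M=np.eye(4);M[:3,:3]=R.from_rotvec(s["orientation"]).as_matrix();M[:3,3]=s["ee_pos"]
f["world_from_camera"]=M@f["mount"];np.savez(sys.argv[1]+".npz",**f)
cv2.imwrite(f"pics/{sys.argv[1]}.png",cv2.resize(f["pixels"][:,:,::-1],(800,600)))
E
python3 w.py w2
```

```text
4.53 [0.6206 0.1978 0.2594] [-0.32  0.79 -0.11  1.05  0.08  1.3  -1.72] tilt [-1.2e-03 -8.0e-04 -1.0e+00] F [-0.1  0.3  0.6] 0.00017007991909981387
[[0.9663, 0.2573, -0.0012], [0.2573, -0.9663, -0.0008], [-0.0013, 0.0005, -1.0]]
[0.622,0.202,0.12] [  2.6  -3.8 139.4]
```

View pics/w2.png

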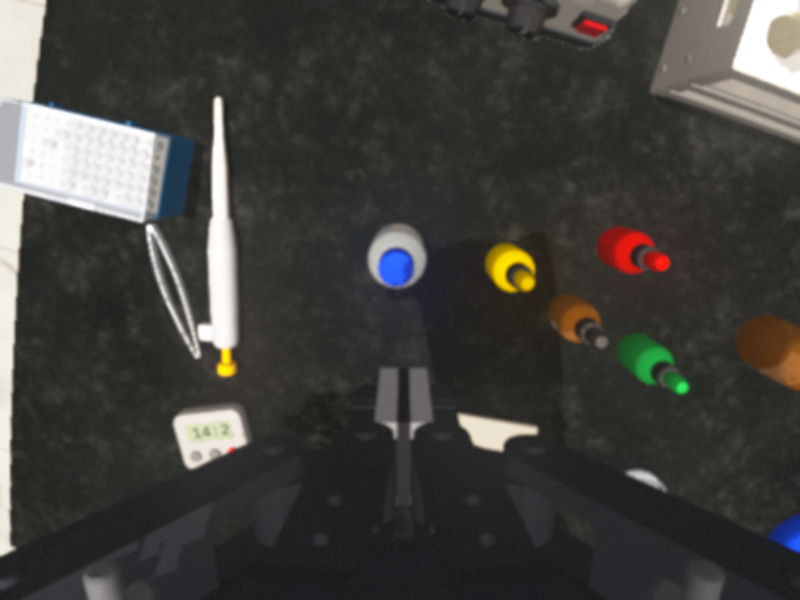

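The wrist view shows the blue cap at about (396,267), the black bulb at (597,338), and the coloured droppers well separated. I measure both targets from this pose.

```bash
python3 - <<'E'
from h import *
f=dict(np.load('w2.npz'))
h=cv2.cvtColor(f["pixels"],cv2.COLOR_RGB2HSV)
m=cv2.inRange(h,(108,120,60),(130,255,255));k,l,st,c=cv2.connectedComponentsWithStats(m)
for i in range(1,k):
    if st[i,4]>80: print(st[i],c[i],onplane(f,[c[i]],.095),onplane(f,[c[i]],.09))
q=lambda x,y:(x*.64,y*.64)
print('bulb',onplane(f,[q(600,340)],.086)[0])
print('tip ray',onplane(f,[q(403,368)],0.2594)[0], proj(f,[[0.6206,0.1978,0.2594]])/.64)
T=f["world_from_camera"]
cv2.imwrite('pics/c2.png',cv2.resize(f["pixels"][130:250,220:420,::-1],None,fx=4,fy=4,interpolation=cv2.INTER_CUBIC))
E
python3 go.py "[0.622,0.202,0.12]"
```

```text
[243 159  21  24 410] [252.99756098 170.87073171] [[0.6221572  0.20266057 0.095     ]] [[0.62125043 0.20249017 0.09      ]]
[491 329  21  26 333] [503.82582583 341.42942943] [[ 0.49078518 -0.16855342  0.095     ]] [[ 0.4879302  -0.17422882  0.09      ]]
bulb [0.60728412 0.04748405 0.086     ]
tip ray [0.61720259 0.19630128 0.2594    ] [[401.38936658 358.38656694]]
4.58 [0.6209 0.1975 0.2605] [-0.32  0.79 -0.11  1.05  0.08  1.31 -1.72] tilt [ 2.e-04 -5.e-04 -1.e+00] F [-0.8 -0.  -0.6] -0.00010885520552190286
[[0.9665, 0.2568, 0.0002], [0.2568, -0.9665, -0.0005], [0.0, 0.0005, -1.0]]
[0.622,0.202,0.12] [  2.3  -4.1 140.5]
```

View pics/c2.png

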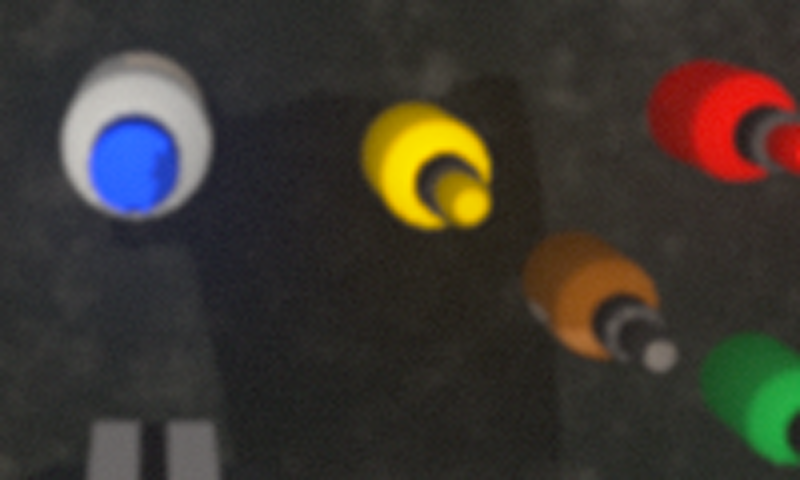

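Run:
```python
from h import *
f=dict(np.load('w2.npz'))
g=dict(f);g["world_from_camera"]=f["mount"]
for v in range(232,275,4):
    for u in (246,268): print((u,v),(bydepth(g,[(u,v)])[0]*1000).round(1),end=' ')
    print()
```

```text
(246, 232) [-101.7  -15.9  261.6] (268, 232) [-100.7   14.8  259.1] 
(246, 236) [ 10.3  -4.8 -35.9] (268, 236) [ 10.3   5.  -36. ] 
(246, 240) [ 10.   -4.7 -40. ] (268, 240) [ 10.2   4.8 -40.3] 
(246, 244) [ 10.7  -4.5 -45.9] (268, 244) [ 10.2   4.7 -44.8] 
(246, 248) [ 10.4  -4.3 -49.3] (268, 248) [ 10.5   4.6 -49.6] 
(246, 252) [ 10.   -4.2 -52.3] (268, 252) [ 10.6   4.4 -53.7] 
(246, 256) [ 10.5  -4.1 -57.2] (268, 256) [ 10.2   4.3 -56.6] 
(246, 260) [ 10.   -4.  -59.5] (268, 260) [ 11.3   4.2 -62.3] 
(246, 264) [  9.9  -3.9 -62.7] (268, 264) [ 10.3   4.1 -63.5] 
(246, 268) [ 10.   -3.8 -66.1] (268, 268) [  9.8   4.1 -65.6] 
(246, 272) [ 11.   -3.6 -71.1] (268, 272) [ 11.2   3.9 -71.4]
```

Run:
```python
from h import *
f=dict(np.load('w2.npz'))
g=dict(f);g["world_from_camera"]=f["mount"]
for p in [(253,171),(250,210),(257,225),(257,230),(257,234),(257,240),(257,250),(257,262),(257,280)]:
    print(p,(bydepth(g,[p])[0]*1000).round(1),bydepth(f,[p])[0].round(4),f["pixels"][p[1],p[0]])
S=__import__('cell').imaging.grab_frame("scene")
np.savez('scene2.npz',**S)
tcp=[.6209,.1975,.26]
pp=proj(S,[tcp,[.6209,.1975,.295]]);print(pp)
u,v=pp[0].astype(int)
cv2.imwrite('pics/tip.png',cv2.resize(S["pixels"][v-60:v+60,max(u-70,0):u+70,::-1],None,fx=5,fy=5,interpolation=cv2.INTER_CUBIC)); print(max(u-70,0),v-60)
```

```text
(253, 171) [  2.7  -4.4 165.1] [0.6219 0.2026 0.0943] [ 47 107 254]
(250, 210) [-69.  -10.1 260.5] [ 0.551   0.1896 -0.0011] [41 45 48]
(257, 225) [-90.9  -0.5 260.7] [ 0.5323  0.1746 -0.0013] [50 52 49]
(257, 230) [-98.6  -0.5 261.3] [ 0.5249  0.1727 -0.0018] [52 52 51]
(257, 234) [-104.1   -0.5  260.2] [ 0.5196  0.1713 -0.0007] [47 46 45]
(257, 240) [  9.7   0.1 -39.1] [0.63   0.2002 0.2985] [32 33 34]
(257, 250) [ 10.5   0.1 -51.6] [0.6309 0.2004 0.3109] [32 33 33]
(257, 262) [ 10.3   0.1 -61.9] [0.6307 0.2003 0.3212] [31 30 31]
(257, 280) [  5.5   0.1 -66.6] [0.6261 0.1991 0.326 ] [57 57 57]
[[171.23165964 179.56712635]
 [168.87060251 167.93709481]]
101 119
```

View pics/tip.png

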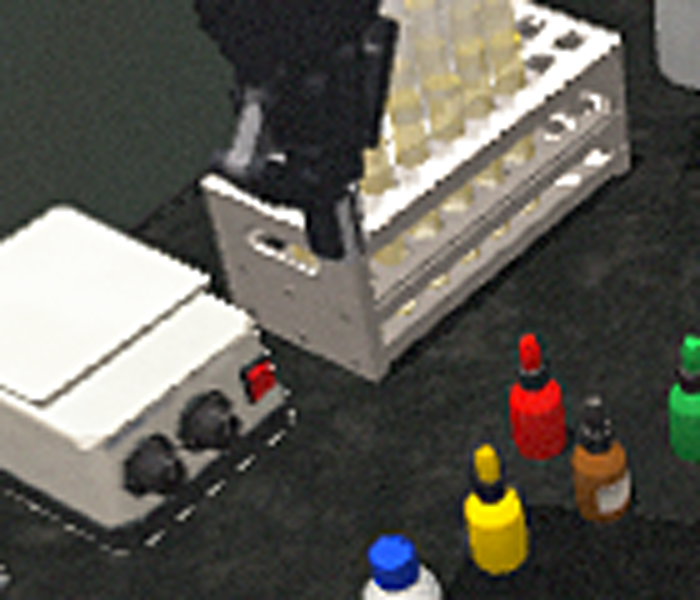

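Run:
```python
from h import *
f=dict(np.load('w2.npz'));g=dict(f);g["world_from_camera"]=f["mount"]
def cloud(f):
    u,v=np.meshgrid(np.arange(512),np.arange(384));uv=np.c_[u.ravel(),v.ravel()].astype(float)
    o,d=rays(f,uv);r=f["range_z"].ravel();P=o+d*r[:,None];return P[r>0],uv[r>0]
for n in ('w2','wrist0'):
    f=dict(np.load(n+'.npz'));f["world_from_camera"]=f["mount"]
    P,uv=cloud(f);m=(abs(P[:,0])<40)&(abs(P[:,1])<70)&(P[:,2]>-90)&(P[:,2]<.03)&(abs(P[:,2])<.09)
    Q=P[m];i=np.argsort(-Q[:,2])[:400:50];print(n,m.sum(),(Q[i]*1000).round(1),uv[m][i].tolist())
S=dict(np.load('scene2.npz'));P,uv=cloud(S)
m=(np.hypot(P[:,0]-.6209,P[:,1]-.1975)<.03)&(P[:,2]>.15)&(P[:,2]<.4)
Q=P[m];i=np.argsort(Q[:,2])[:200:10];print('scene',m.sum());print((Q[i]*1000).round(0).tolist(),uv[m][i].tolist())
T=__import__('cell').imaging.grab_frame("top")
P,uv=cloud(T)
m=(np.hypot(P[:,0]-.6209,P[:,1]-.1975)<.03)&(P[:,2]>.15)&(P[:,2]<.4)
Q=P[m];i=np.argsort(Q[:,2])[:100:10];print('top',m.sum());print((Q[i]*1000).round(0).tolist(),uv[m][i].tolist())
cv2.imwrite('pics/t2.png',cv2.resize(T["pixels"][:,:,::-1],(800,600)))
```

```text
w2 10946 [[  9.7   0.5 -33.2]
 [ 10.3   3.6 -36. ]
 [  6.2   8.9 -37.6]
 [  5.7   7.6 -38.6]
 [  6.1  -6.9 -39.5]
 [  9.8   6.1 -40.5]
 [  9.7  -1.2 -41.5]
 [ 10.1  -6.3 -42.4]] [[258.0, 235.0], [265.0, 236.0], [277.0, 246.0], [274.0, 248.0], [241.0, 248.0], [271.0, 241.0], [254.0, 242.0], [242.0, 242.0]]
wrist0 6929 [[ -5.4 -42.1 -43. ]
 [ -8.2  43.1 -44.3]
 [ -5.7  43.5 -45.3]
 [ -9.6 -42.1 -46. ]
 [  4.1 -42.4 -46.8]
 [ -5.5 -41.8 -47.4]
 [ -1.9 -41.8 -47.9]
 [  0.7 -42.2 -48.4]] [[161.0, 275.0], [355.0, 282.0], [357.0, 278.0], [160.0, 287.0], [156.0, 259.0], [159.0, 280.0], [158.0, 273.0], [156.0, 268.0]]
scene 544
[[622.0, 204.0, 290.0], [612.0, 190.0, 297.0], [614.0, 210.0, 300.0], [612.0, 208.0, 303.0], [612.0, 211.0, 305.0], [616.0, 209.0, 307.0], [613.0, 189.0, 310.0], [616.0, 212.0, 312.0], [614.0, 210.0, 315.0], [616.0, 210.0, 317.0], [612.0, 198.0, 319.0], [621.0, 210.0, 320.0], [613.0, 189.0, 324.0], [608.0, 201.0, 328.0], [607.0, 207.0, 332.0], [611.0, 189.0, 336.0], [607.0, 203.0, 338.0], [616.0, 176.0, 340.0], [611.0, 184.0, 341.0], [607.0, 210.0, 343.0]] [[167.0, 171.0], [174.0, 167.0], [167.0, 170.0], [168.0, 169.0], [167.0, 169.0], [166.0, 167.0], [173.0, 162.0], [165.0, 166.0], [166.0, 165.0], [165.0, 164.0], [170.0, 161.0], [163.0, 162.0], [172.0, 157.0], [170.0, 159.0], [168.0, 159.0], [172.0, 153.0], [169.0, 156.0], [174.0, 148.0], [173.0, 150.0], [166.0, 156.0]]
top 222
[[609.0, 201.0, 295.0], [619.0, 188.0, 302.0], [613.0, 204.0, 309.0], [607.0, 189.0, 315.0], [611.0, 206.0, 320.0], [612.0, 192.0, 333.0], [614.0, 194.0, 336.0], [610.0, 188.0, 339.0], [604.0, 217.0, 342.0], [617.0, 173.0, 344.0]] [[176.0, 162.0], [179.0, 157.0], [174.0, 159.0], [179.0, 158.0], [173.0, 158.0], [177.0, 154.0], [176.0, 153.0], [178.0, 153.0], [169.0, 157.0], [182.0, 149.0]]
```

View pics/t2.png

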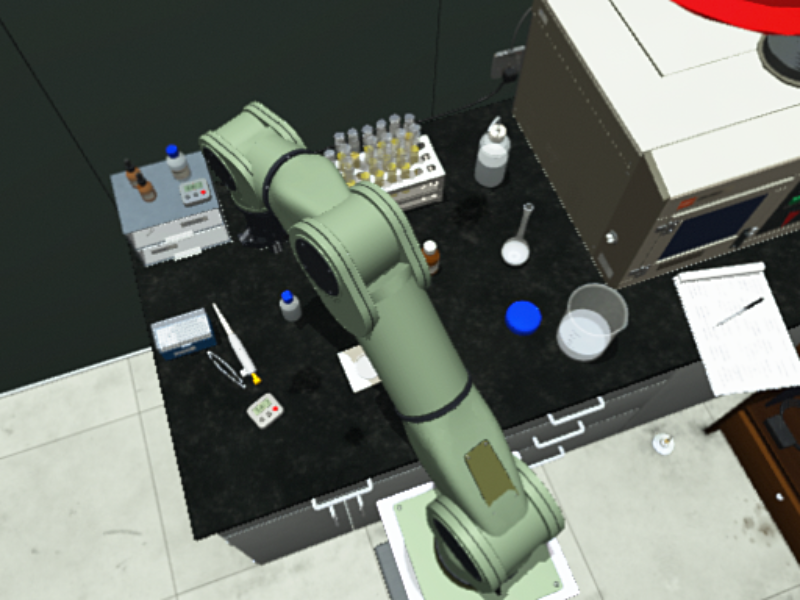

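All three cameras put the shut fingertips about 33 mm above the reported TCP: z≈0.293 m against 0.260 m. This decides the pointing height, so I check it against the other stated dimensions, starting with where the gripper body begins.

Run:
```python
from h import *
def cloud(f):
    u,v=np.meshgrid(np.arange(512),np.arange(384));uv=np.c_[u.ravel(),v.ravel()].astype(float)
    o,d=rays(f,uv);r=f["range_z"].ravel();P=o+d*r[:,None];return P*1000,r,uv
for n in ('w2','wrist0'):
    f=dict(np.load(n+'.npz'));f["world_from_camera"]=f["mount"]
    P,r,uv=cloud(f);P=P.reshape(384,512,3)
    print(n)
    for v in range(230,384,10):
        print(v,[tuple(int(a) for a in P[v,u]) if r[v*512+u]>0 else None for u in (40,100,150,180,210,235,257,280)])
# scene: gripper z profile
S=dict(np.load('scene2.npz'));P,r,uv=cloud(S)
d=P-[620.9,197.5,260]
R=np.array([[0.9665,0.2568,0],[0.2568,-0.9665,0],[0,0,-1]]);q=d@R
m=(abs(q[:,0])<100)&(abs(q[:,1])<100)&(q[:,2]<-20)&(q[:,2]>-250)
for z in range(-30,-250,-8):
    k=m&(q[:,2]<=z)&(q[:,2]>z-8)
    if k.sum(): print(z,k.sum(),'x',q[k,0].min().round(),q[k,0].max().round(),'y',q[k,1].min().round(),q[k,1].max().round())
```

```text
w2
230 [(-99, -314, 259), (-99, -223, 260), (-99, -151, 261), (-98, -108, 259), (-98, -66, 260), (-98, -31, 260), (-98, 0, 261), (-98, 31, 260)]
240 [(-115, -318, 260), (-115, -226, 261), (-114, -152, 261), (-113, -109, 259), (-113, -66, 259), (-113, -31, 261), (9, 0, -39), (-113, 31, 260)]
250 [(-132, -322, 261), (-129, -228, 260), (-129, -154, 260), (-128, -110, 259), (-128, -67, 259), (5, -9, -41), (10, 0, -51), (6, 9, -42)]
260 [(-148, -326, 262), (-145, -230, 260), (-140, -152, 251), (-144, -111, 259), (-144, -68, 261), (5, -8, -50), (10, 0, -59), (6, 9, -51)]
270 [(-164, -327, 259), (-162, -233, 261), (-151, -150, 242), (-161, -113, 261), (-159, -68, 259), (12, -7, -72), (9, 0, -67), (12, 7, -71)]
280 [(-181, -331, 259), (-178, -234, 259), (-168, -152, 244), (12, -24, -79), (-176, -69, 259), (11, -6, -77), (5, 0, -66), (11, 7, -76)]
290 [(-198, -335, 260), (-195, -237, 260), (10, -32, -83), (11, -23, -83), (5, -15, -73), (10, -6, -82), (2, 0, -67), (11, 7, -82)]
300 [(-216, -339, 260), (-213, -240, 260), (11, -31, -88), (9, -22, -86), (16, -12, -96), (16, -5, -96), (-1, 0, -68)
[... 3690 characters left out ...]
y -44.0 43.0
-94 97 x -18.0 12.0 y -49.0 45.0
-102 84 x -18.0 10.0 y -56.0 51.0
-110 108 x -18.0 11.0 y -62.0 58.0
-118 156 x -19.0 13.0 y -63.0 58.0
-126 113 x -21.0 9.0 y -55.0 30.0
-134 106 x -22.0 10.0 y -45.0 15.0
-142 60 x -12.0 8.0 y -43.0 -5.0
-150 36 x -12.0 11.0 y -40.0 -22.0
-158 98 x -37.0 25.0 y -40.0 17.0
-166 127 x -38.0 28.0 y -40.0 8.0
-174 131 x -39.0 28.0 y -40.0 18.0
-182 133 x -38.0 30.0 y -40.0 11.0
-190 136 x -39.0 25.0 y -40.0 17.0
-198 215 x -39.0 25.0 y -40.0 16.0
-206 54 x -32.0 9.0 y -34.0 -1.0
-214 52 x -48.0 23.0 y -49.0 19.0
-222 230 x -48.0 35.0 y -50.0 19.0
-230 168 x -48.0 33.0 y -50.0 22.0
-238 227 x -48.0 38.0 y -49.0 24.0
-246 98 x -46.0 30.0 y -48.0 20.0
```

The offset is consistent. The knuckle base sits at −106 mm and the shut tips at −33 mm in the reported tool frame. That is a 73 mm tip-to-body distance, as the description gives (19+54). So the gripper matches its description, but the reported TCP lies about 33 mm beyond the physical fingertips. I will set heights by the real fingertips, checked in the images. I go down in stages over the blue cap.

Call:
carry_out(
  targets=[
    [1, -2, 5, 0, 0, 0],
    [2, -4, 20, 0, 0, 0],
    [2, -4, 40, 0, 0, 0],
    [2, -4, 60, 0, 0, 0],
    [2, -4, 80, 0, 0, 0],
    [2, -4, 100, 0, 0, 0],
    [2, -4, 120, 0, 0, 0],
    [2, -4, 132, 0, 0, 0],
    [2, -4, 140, 0, 0, 0],
    [2, -4, 142, 0, 0, 0],
    [2, -4, 142, 0, 0, 0],
    [2, -4, 142, 0, 0, 0],
  ],
)

```text
time_s: 5.68
ee_pos: [0.622, 0.2032, 0.119]
orientation: [-3.115, -0.408, -0.002]
contact_force: [1.5, 0.6, -0.3]
width: -0.0001
```

```bash
python3 go.py "[0.622,0.2022,0.088]"; python3 w.py w3
python3 - <<'E'
from h import *
from cell import imaging
S=imaging.grab_frame("scene");np.savez('scene3.npz',**S)
cv2.imwrite('pics/s3.png',cv2.resize(S["pixels"][150:270,120:270,::-1],None,fx=5,fy=5,interpolation=cv2.INTER_CUBIC))
E
```

```text
5.68 [0.622  0.2032 0.119 ] [-0.32  0.93 -0.11  1.26  0.1   0.96 -1.75] tilt [ 1.1e-03  5.0e-04 -1.0e+00] F [ 1.5  0.6 -0.3] -5.239736414430535e-05
[[0.9662, 0.2577, 0.0011], [0.2577, -0.9662, 0.0005], [0.0012, -0.0002, -1.0]]
[0.622,0.2022,0.088] [-0.4  1.  31. ]
```

View pics/s3.png

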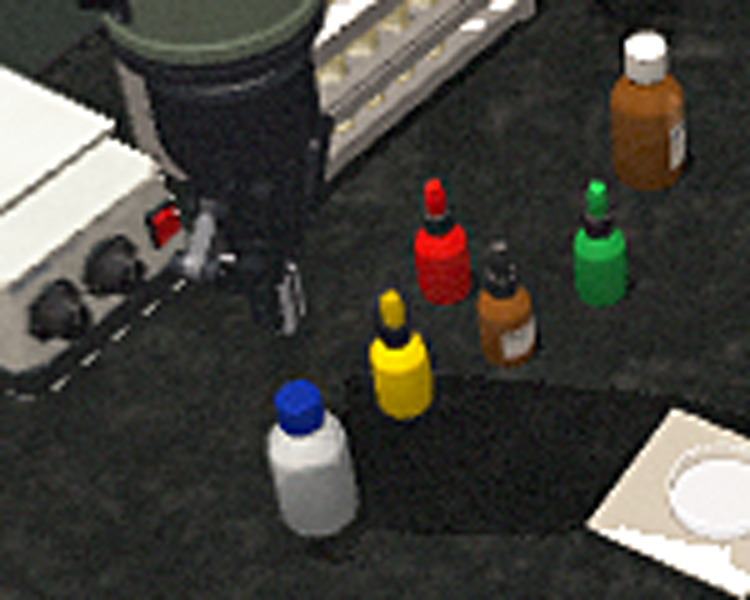

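View pics/w3.png

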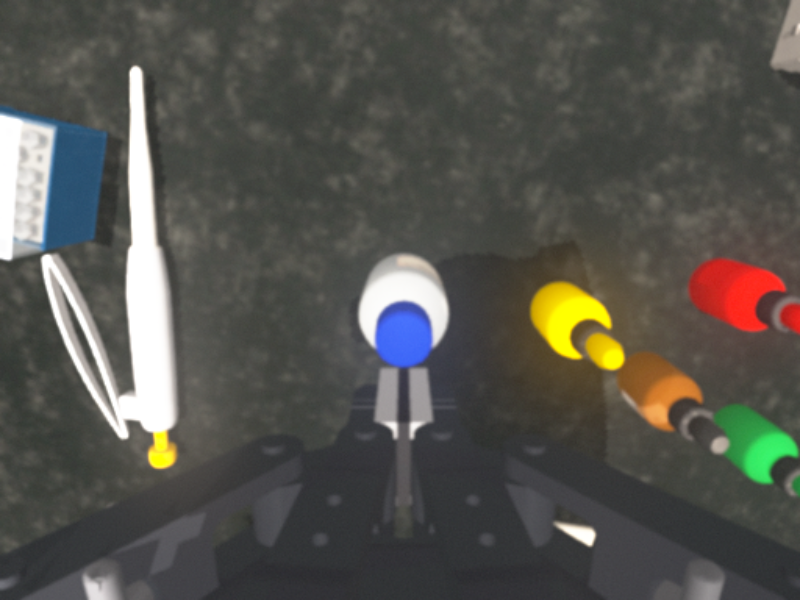

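Run:
```python
from h import *
S=dict(np.load('scene3.npz'))
for z in (.095,.119,.145,.150,.155): print(z,(proj(S,[[.622,.2025,z]])[0]-[120,150])*5+2)
print((proj(S,[[.622,.2025,.15]+0*np.ones(3)+np.array([dx*.966+dy*.257,dx*.257-dy*.966,0]) for dx in(-.011,.011) for dy in(-.008,.008)])-[120,150])*5+2)
f=dict(np.load('w3.npz'));h=cv2.cvtColor(f["pixels"],cv2.COLOR_RGB2HSV)
m=cv2.inRange(h,(108,120,60),(130,255,255));k,l,st,c=cv2.connectedComponentsWithStats(m)
for i in range(1,k):
    if st[i,4]>80: print(st[i],c[i],onplane(f,[c[i]],.095),bydepth(f,[c[i]]))
x,y=(718*.64,443*.64); print('bulb',onplane(f,[(x,y)],.087))
```

```text
0.095 [298.23977529 392.24741276]
0.119 [291.80060343 361.02822151]
0.145 [284.57688583 326.03765948]
0.15 [283.15695656 319.16376063]
0.155 [281.72684452 312.24189919]
[[295.54351068 334.73329761]
 [309.7927862  313.25600589]
 [256.34452829 325.11081537]
 [270.97456919 303.85391655]]
[ 241  194   35   42 1219] [258.00820345 214.55865463] [[0.62308416 0.2028951  0.095     ]] [[0.62267076 0.20278342 0.09367057]]
bulb [[0.60715798 0.04840939 0.087     ]]
```

The scene picture shows the shut tips' lower corner at (288,333) and the cap top centre at (299,392). A tip height of 0.150 m predicts a corner at (296,335), so the tips are about 55 mm above the cap. I go down 30 mm more to be 25 mm above, and hold.

Call:
carry_out(
  targets=[
    [0, 0, 5, 0, 0, 0],
    [0, 0, 12, 0, 0, 0],
    [0, 0, 20, 0, 0, 0],
    [0, 0, 26, 0, 0, 0],
    [0, 0, 30, 0, 0, 0],
    [0, 0, 30, 0, 0, 0],
    [0, 0, 30, 0, 0, 0],
    [0, 0, 30, 0, 0, 0],
  ],
)

```text
time_s: 6.45
ee_pos: [0.6218, 0.2033, 0.0884]
orientation: [-3.115, -0.408, -0.001]
contact_force: [-0.6, 0.5, -0.1]
width: 0.0002
```

```bash
python3 go.py "[0.622,0.2025,0.088]"
python3 - <<'E'
from h import *
from cell import imaging
S=imaging.grab_frame("scene");np.savez('scene4.npz',**S)
cv2.imwrite('pics/s4.png',cv2.resize(S["pixels"][180:260,140:240,::-1],None,fx=7,fy=7,interpolation=cv2.INTER_CUBIC))
print((proj(S,[[.622,.2025,.12]+np.array([dx*.966+dy*.257,dx*.257-dy*.966,0]) for dx in(-.011,.011) for dy in(-.008,.008)])-[140,180])*7+3)
E
```

```text
6.45 [0.6218 0.2033 0.0884] [-0.32  0.96 -0.1   1.28  0.11  0.9  -1.76] tilt [ 4.e-04  3.e-04 -1.e+00] F [-0.6  0.5 -0.1] 0.0002342533303957416
[[0.9662, 0.2579, 0.0004], [0.2579, -0.9662, 0.0003], [0.0004, -0.0002, -1.0]]
[0.622,0.2025,0.088] [0.  0.8 0.4]
[[285.41437471 315.6081308 ]
 [304.83190527 285.50633232]
 [231.60853415 302.12303751]
 [251.53902675 272.32405224]]
```

View pics/s4.png

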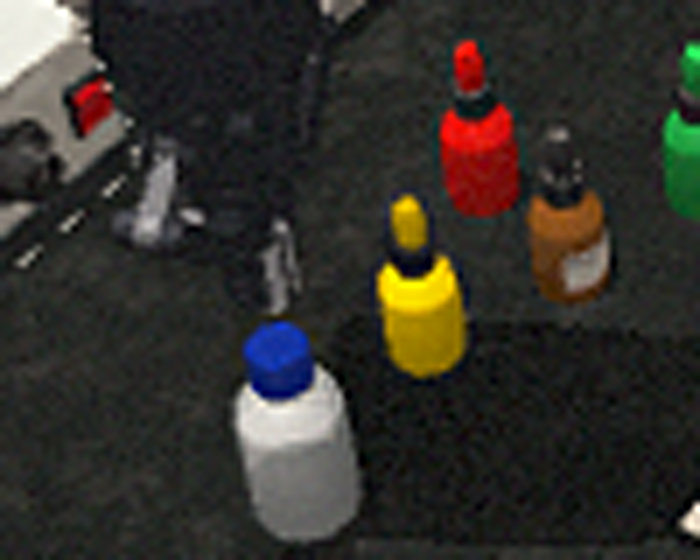

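The tip corner at (278,313) matches the prediction for 25 mm above the cap, and the force is near zero. I hold there.

Call:
carry_out(
  targets=[
    [0, 0, 0, 0, 0, 0],
    [0, 0, 0, 0, 0, 0],
    [0, 0, 0, 0, 0, 0],
    [0, 0, 0, 0, 0, 0],
    [0, 0, 0, 0, 0, 0],
    [0, 0, 0, 0, 0, 0],
    [0, 0, 0, 0, 0, 0],
    [0, 0, 0, 0, 0, 0],
    [0, 0, 0, 0, 0, 0],
    [0, 0, 0, 0, 0, 0],
    [0, 0, 0, 0, 0, 0],
    [0, 0, 0, 0, 0, 0],
    [0, 0, 0, 0, 0, 0],
    [0, 0, 0, 0, 0, 0],
    [0, 0, 0, 0, 0, 0],
    [0, 0, 0, 0, 0, 0],
    [0, 0, 0, 0, 0, 0],
    [0, 0, 0, 0, 0, 0],
    [0, 0, 0, 0, 0, 0],
    [0, 0, 0, 0, 0, 0],
  ],
)

```text
time_s: 8.17
ee_pos: [0.6216, 0.2032, 0.0881]
orientation: [-3.115, -0.408, 0.0]
contact_force: [-0.2, -0.5, 0.2]
width: 0.0001
```

Call:
carry_out(
  targets=[
    [0, 0, 0, 0, 0, 0],
    [0, 0, 0, 0, 0, 0],
    [0, 0, 0, 0, 0, 0],
    [0, 0, 0, 0, 0, 0],
    [0, 0, 0, 0, 0, 0],
    [0, 0, 0, 0, 0, 0],
    [0, 0, 0, 0, 0, 0],
    [0, 0, 0, 0, 0, 0],
    [0, 0, 0, 0, 0, 0],
    [0, 0, 0, 0, 0, 0],
    [0, 0, 0, 0, 0, 0],
    [0, 0, 0, 0, 0, 0],
  ],
)

```text
time_s: 9.17
ee_pos: [0.6216, 0.2032, 0.0881]
orientation: [-3.115, -0.408, 0.0]
contact_force: [0.1, -0.3, -0.1]
width: 0.0001
```

```bash
python3 go.py "[0.606,0.0485,0.17]"
```

```text
9.17 [0.6216 0.2032 0.0881] [-0.32  0.96 -0.1   1.29  0.11  0.9  -1.76] tilt [-1.e-04  1.e-04 -1.e+00] F [ 0.1 -0.3 -0.1] 6.564356127198568e-05
[[0.9662, 0.2579, -0.0001], [0.2579, -0.9662, 0.0001], [-0.0, -0.0001, -1.0]]
[0.606,0.0485,0.17] [-55.  145.4 -81.9]
```

Call:
carry_out(
  targets=[
    [0, 0, -8, 0, 0, 0],
    [0, 0, -28, 0, 0, 0],
    [0, 0, -52, 0, 0, 0],
    [0, 0, -76, 0, 0, 0],
    [0, 0, -100, 0, 0, 0],
    [0, 0, -124, 0, 0, 0],
    [0, 0, -146, 0, 0, 0],
    [-3, 8, -158, 0, 0, 0],
    [-10, 26, -160, 0, 0, 0],
    [-18, 48, -160, 0, 0, 0],
    [-27, 72, -160, 0, 0, 0],
    [-36, 96, -160, 0, 0, 0],
    [-45, 118, -160, 0, 0, 0],
    [-52, 136, -155, 0, 0, 0],
    [-55, 144, -140, 0, 0, 0],
    [-55, 145, -120, 0, 0, 0],
    [-55, 145, -100, 0, 0, 0],
    [-55, 145, -86, 0, 0, 0],
    [-55, 145, -82, 0, 0, 0],
    [-55, 145, -82, 0, 0, 0],
  ],
)

```text
time_s: 10.83
ee_pos: [0.6054, 0.0484, 0.1695]
orientation: [3.115, 0.408, -0.003]
contact_force: [0.4, -0.0, 0.3]
width: -0.0
```

```bash
python3 w.py w5;python3 go.py "[0.606,0.0485,0.12]"
python3 - <<'E'
from h import *
f=dict(np.load('w5.npz'))
cv2.imwrite('pics/c5.png',cv2.resize(f["pixels"][130:250,180:340,::-1],None,fx=5,fy=5,interpolation=cv2.INTER_CUBIC))
E
```

```text
10.88 [0.6058 0.0485 0.1705] [-0.07  0.79 -0.13  1.4   0.11  0.96 -1.53] tilt [-1.e-04 -1.e-04 -1.e+00] F [ 0.8  0.1 -0.1] -5.26610901311262e-05
[[0.9662, 0.2576, -0.0001], [0.2576, -0.9662, -0.0001], [-0.0001, 0.0, -1.0]]
[0.606,0.0485,0.12] [ 0.2  0.1 50.5]
```

View pics/c5.png

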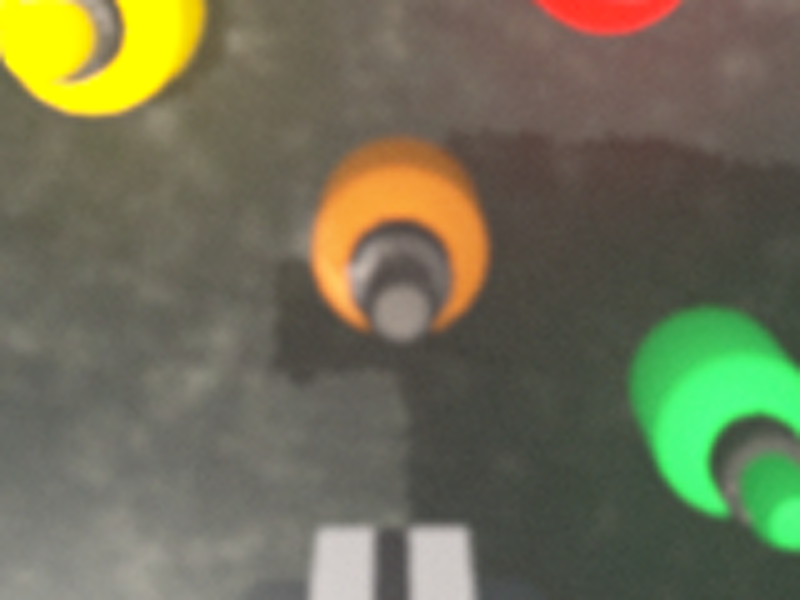

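The crop shows the black bulb at (400,312) on the brown bottle. Its top looks grey from the lighting, and the neighbours are yellow, red and green.

```bash
python3 - <<'E'
from h import *
f=dict(np.load('w5.npz'))
uv=((400.5)/5-.5+180,(308.5)/5-.5+130)
print(onplane(f,[uv],.087),bydepth(f,[uv]))
E
python3 go.py "[0.607,0.0485,0.0815]"
```

```text
[[0.6072044  0.04685507 0.087     ]] [[0.60711402 0.04682862 0.0866214 ]]
10.88 [0.6058 0.0485 0.1705] [-0.07  0.79 -0.13  1.4   0.11  0.96 -1.53] tilt [-1.e-04 -1.e-04 -1.e+00] F [ 0.8  0.1 -0.1] -5.26610901311262e-05
[[0.9662, 0.2576, -0.0001], [0.2576, -0.9662, -0.0001], [-0.0001, 0.0, -1.0]]
[0.607,0.0485,0.0815] [ 1.1  0.3 89. ]
```

Call:
carry_out(
  targets=[
    [0, 1, 8, 0, 0, 0],
    [1, 1.5, 24, 0, 0, 0],
    [1, 1.5, 42, 0, 0, 0],
    [1, 1.5, 58, 0, 0, 0],
    [1, 1.5, 72, 0, 0, 0],
    [1, 1.5, 82, 0, 0, 0],
    [1, 1.5, 88, 0, 0, 0],
    [1, 1.5, 88, 0, 0, 0],
    [1, 1.5, 88, 0, 0, 0],
  ],
)

```text
time_s: 11.63
ee_pos: [0.6075, 0.0477, 0.0826]
orientation: [-3.115, -0.408, -0.001]
contact_force: [0.2, -0.1, 0.7]
width: 0.0001
```

```bash
python3 go.py "[0.607,0.0472,0.0815]"
python3 - <<'E'
from h import *
from cell import imaging
S=imaging.grab_frame("scene");np.savez('scene6.npz',**S)
cv2.imwrite('pics/s6.png',cv2.resize(S["pixels"][160:240,170:270,::-1],None,fx=7,fy=7,interpolation=cv2.INTER_CUBIC))
print((proj(S,[[.607,.0472,.113]+np.array([dx*.966+dy*.257,dx*.257-dy*.966,0]) for dx in(-.011,.011) for dy in(-.008,.008)])-[170,160])*7+3,(proj(S,[.607,.0472,.088])-[170,160])*7+3)
E
```

```text
11.63 [0.6075 0.0477 0.0826] [-0.08  0.91 -0.11  1.48  0.13  0.76 -1.55] tilt [ 5.e-04  1.e-04 -1.e+00] F [ 0.2 -0.1  0.7] 6.648326138199998e-05
[[0.9662, 0.2578, 0.0005], [0.2578, -0.9662, 0.0001], [0.0006, 0.0, -1.0]]
[0.607,0.0472,0.0815] [-0.6  0.3  1.1]
[[363.33871692 244.30210281]
 [378.06142158 219.0173728 ]
 [312.94580146 232.98049384]
 [328.11720484 207.92988687]] [[349.80090104 270.78757261]]
```

View pics/s6.png

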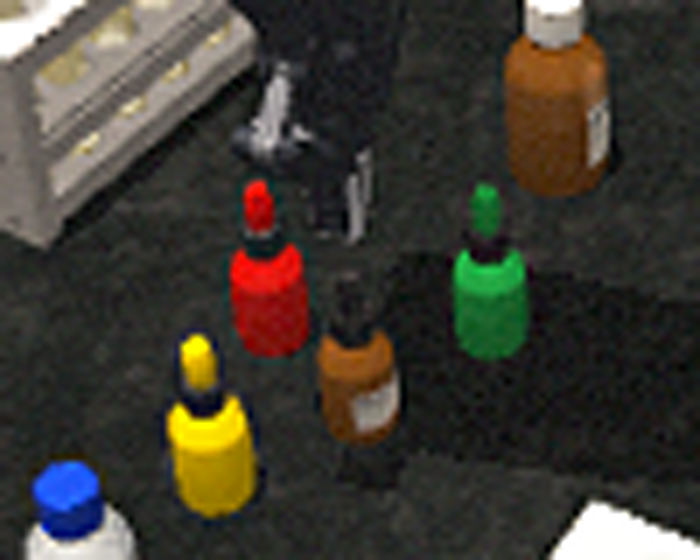

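The tips' lower corner at (357,241) agrees with the prediction for 25 mm above the bulb (350,272). Nothing has moved and the force is near zero. I hold.

Call:
carry_out(
  targets=[
    [0, 0, 0, 0, 0, 0],
    [0, 0, 0, 0, 0, 0],
    [0, 0, 0, 0, 0, 0],
    [0, 0, 0, 0, 0, 0],
    [0, 0, 0, 0, 0, 0],
    [0, 0, 0, 0, 0, 0],
    [0, 0, 0, 0, 0, 0],
    [0, 0, 0, 0, 0, 0],
    [0, 0, 0, 0, 0, 0],
    [0, 0, 0, 0, 0, 0],
    [0, 0, 0, 0, 0, 0],
    [0, 0, 0, 0, 0, 0],
    [0, 0, 0, 0, 0, 0],
    [0, 0, 0, 0, 0, 0],
    [0, 0, 0, 0, 0, 0],
    [0, 0, 0, 0, 0, 0],
    [0, 0, 0, 0, 0, 0],
    [0, 0, 0, 0, 0, 0],
    [0, 0, 0, 0, 0, 0],
    [0, 0, 0, 0, 0, 0],
  ],
)

```text
time_s: 13.35
ee_pos: [0.6072, 0.0477, 0.0821]
orientation: [-3.115, -0.408, 0.0]
contact_force: [-0.8, -0.4, 0.4]
width: 0.0002
```

Call:
carry_out(
  targets=[
    [0, 0, 0, 0, 0, 0],
    [0, 0, 0, 0, 0, 0],
    [0, 0, 0, 0, 0, 0],
    [0, 0, 0, 0, 0, 0],
    [0, 0, 0, 0, 0, 0],
    [0, 0, 0, 0, 0, 0],
    [0, 0, 0, 0, 0, 0],
    [0, 0, 0, 0, 0, 0],
    [0, 0, 0, 0, 0, 0],
    [0, 0, 0, 0, 0, 0],
    [0, 0, 0, 0, 0, 0],
    [0, 0, 0, 0, 0, 0],
  ],
)

```text
time_s: 14.35
ee_pos: [0.6072, 0.0477, 0.0821]
orientation: [-3.115, -0.408, 0.0]
contact_force: [-0.2, 0.0, 0.2]
width: -0.0001
```

```bash
python3 go.py "[0.430,0.080,0.17]"
```

```text
14.35 [0.6072 0.0477 0.0821] [-0.08  0.91 -0.11  1.48  0.13  0.76 -1.55] tilt [-0.e+00  1.e-04 -1.e+00] F [-0.2  0.   0.2] -0.00010555518525289221
[[0.9662, 0.2578, -0.0], [0.2578, -0.9662, 0.0001], [-0.0, -0.0001, -1.0]]
[0.430,0.080,0.17] [-162.9  -76.9  -87.9]
```

Call:
carry_out(
  targets=[
    [0, 0, -8, 0, 0, 0],
    [0, 0, -28, 0, 0, 0],
    [0, 0, -52, 0, 0, 0],
    [0, 0, -76, 0, 0, 0],
    [0, 0, -100, 0, 0, 0],
    [0, 0, -124, 0, 0, 0],
    [-3, -1, -142, 0, 0, 0],
    [-12, -6, -150, 0, 0, 0],
    [-28, -13, -150, 0, 0, 0],
    [-48, -23, -150, 0, 0, 0],
    [-68, -32, -150, 0, 0, 0],
    [-88, -42, -150, 0, 0, 0],
    [-108, -51, -150, 0, 0, 0],
    [-126, -60, -145, 0, 0, 0],
    [-142, -67, -135, 0, 0, 0],
    [-154, -73, -120, 0, 0, 0],
    [-161, -76, -105, 0, 0, 0],
    [-163, -77, -94, 0, 0, 0],
    [-163, -77, -88, 0, 0, 0],
    [-163, -77, -88, 0, 0, 0],
  ],
)

```text
time_s: 16.02
ee_pos: [0.4298, 0.0801, 0.1698]
orientation: [3.115, 0.409, -0.001]
contact_force: [-0.6, 0.1, 0.6]
width: -0.0
```

```bash
python3 go.py "[0.430,0.080,0.014]"; python3 w.py w7
python3 - <<'E'
from h import *
f=dict(np.load('w7.npz'))
cv2.imwrite('pics/c7.png',cv2.resize(f["pixels"][110:250,160:350,::-1],None,fx=4,fy=4,interpolation=cv2.INTER_CUBIC))
E
```

```text
16.02 [0.4298 0.0801 0.1698] [-0.18  0.56 -0.12  2.    0.12  0.59 -1.69] tilt [-8.e-04 -1.e-04 -1.e+00] F [-0.6  0.1  0.6] -2.8665709326062484e-05
[[0.9661, 0.258, -0.0008], [0.258, -0.9661, -0.0001], [-0.0008, -0.0001, -1.0]]
[0.430,0.080,0.014] [3.000e-01 1.000e-01 1.558e+02]
```

View pics/c7.png

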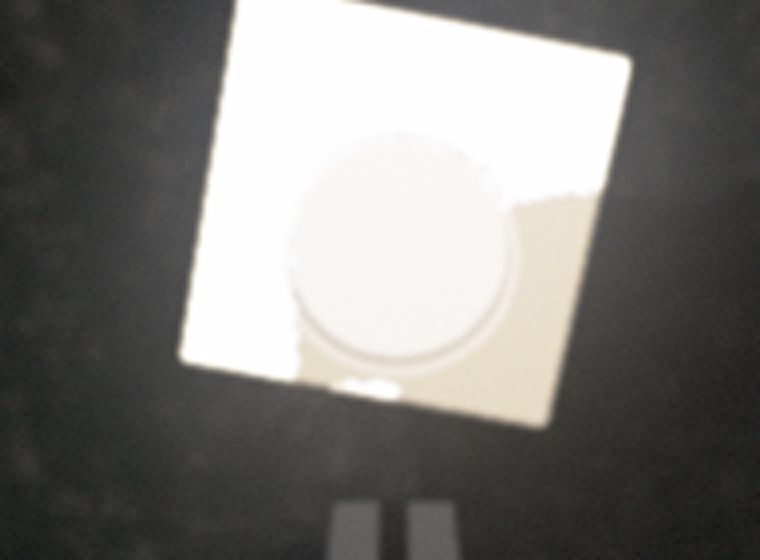

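The tile is white and the glass dish on it is centred at about (400,246) in the crop.

Run:
```python
from h import *
f=dict(np.load('w7.npz'))
q=lambda x,y:((x+.5)/4-.5+160,(y+.5)/4-.5+110)
for p in [(399,245),(290,245),(508,245),(399,132),(399,357),(404,250),(518,250),(400,370)]:
    print(p,onplane(f,[q(*p)],.01)[0].round(4),onplane(f,[q(*p)],.02)[0].round(4),bydepth(f,[q(*p)])[0].round(4))
# depth-based rim: points at z 15..24mm near the tile
u,v=np.meshgrid(np.arange(512),np.arange(384));uv=np.c_[u.ravel(),v.ravel()].astype(float)
o,d=rays(f,uv);r=f["range_z"].ravel();P=o+d*r[:,None]
m=(r>0)&(P[:,2]>.015)&(P[:,2]<.03)&(np.hypot(P[:,0]-.43,P[:,1]-.08)<.06)
print(m.sum(),P[m].min(0),P[m].max(0))
if m.sum()>20:
    Q=P[m]; A=np.c_[2*Q[:,:2],np.ones(len(Q))];s=np.linalg.lstsq(A,(Q[:,:2]**2).sum(1),rcond=None)[0];print(s[:2],np.sqrt(s[2]+s[0]**2+s[1]**2))
```

```text
(399, 245) [0.4339 0.079  0.01  ] [0.4357 0.0795 0.02  ] [0.4336 0.0789 0.0082]
(290, 245) [0.4268 0.1059 0.01  ] [0.4287 0.1056 0.02  ] [0.426 0.106 0.006]
(508, 245) [0.4411 0.0521 0.01  ] [0.4427 0.0534 0.02  ] [0.4425 0.0533 0.0191]
(399, 132) [0.4616 0.0864 0.01  ] [0.4626 0.0867 0.02  ] [0.462  0.0865 0.0136]
(399, 357) [0.4053 0.0713 0.01  ] [0.4079 0.072  0.02  ] [0.4054 0.0713 0.0106]
(404, 250) [0.433  0.0774 0.01  ] [0.4348 0.078  0.02  ] [0.4323 0.0772 0.0061]
(518, 250) [0.4405 0.0492 0.01  ] [0.4421 0.0506 0.02  ] [0.4398 0.0485 0.005 ]
(400, 370) [0.402  0.0701 0.01  ] [0.4047 0.0709 0.02  ] [0.4047 0.0709 0.02  ]
374 [0.40278338 0.04960252 0.01503711] [0.46247861 0.10933699 0.02151879]
[0.43276704 0.07949715] 0.029060360675676616
```

The depth rim fit gives a centre of (0.4328, 0.0795) with 29 mm radius, as a 60 mm dish should. I go down so the tips are 25 mm above its rim.

Call:
carry_out(
  targets=[
    [1, 0, 8, 0, 0, 0],
    [2, 1, 26, 0, 0, 0],
    [3, 1, 48, 0, 0, 0],
    [3, 1, 70, 0, 0, 0],
    [3, 1, 90, 0, 0, 0],
    [3, 1, 108, 0, 0, 0],
    [3, 1, 124, 0, 0, 0],
    [3, 1, 138, 0, 0, 0],
    [3, 1, 148, 0, 0, 0],
    [3, 1, 154, 0, 0, 0],
    [3, 1, 156, 0, 0, 0],
    [3, 1, 156, 0, 0, 0],
    [3, 1, 156, 0, 0, 0],
  ],
)

```text
time_s: 17.15
ee_pos: [0.4334, 0.0799, 0.0146]
orientation: [-3.115, -0.408, -0.001]
contact_force: [0.3, 0.8, -0.8]
width: 0.0003
```

```bash
python3 go.py "[0.4328,0.0795,0.0135]"
python3 - <<'E'
from h import *
from cell import imaging
S=imaging.grab_frame("scene");np.savez('scene8.npz',**S)
cv2.imwrite('pics/s8.png',cv2.resize(S["pixels"][200:280,210:310,::-1],None,fx=7,fy=7,interpolation=cv2.INTER_CUBIC))
print((proj(S,[[.4328,.0795,.045]+np.array([dx*.966+dy*.257,dx*.257-dy*.966,0]) for dx in(-.011,.011) for dy in(-.008,.008)])-[210,200])*7+3,(proj(S,[.4328,.0795,.02])-[210,200])*7+3)
E
```

```text
17.15 [0.4334 0.0799 0.0146] [-0.24  0.88 -0.03  2.13  0.17  0.13 -1.74] tilt [ 6.e-04  2.e-04 -1.e+00] F [ 0.3  0.8 -0.8] 0.0002723898489151364
[[0.9662, 0.2577, 0.0006], [0.2577, -0.9662, 0.0002], [0.0007, -0.0001, -1.0]]
[0.4328,0.0795,0.0135] [-0.6  0.3  1.1]
[[405.40744042 306.81648715]
 [417.30452603 276.74294386]
 [351.22530158 293.26630566]
 [363.64386306 263.48829107]] [[383.65119742 326.3168549 ]]
```

View pics/s8.png

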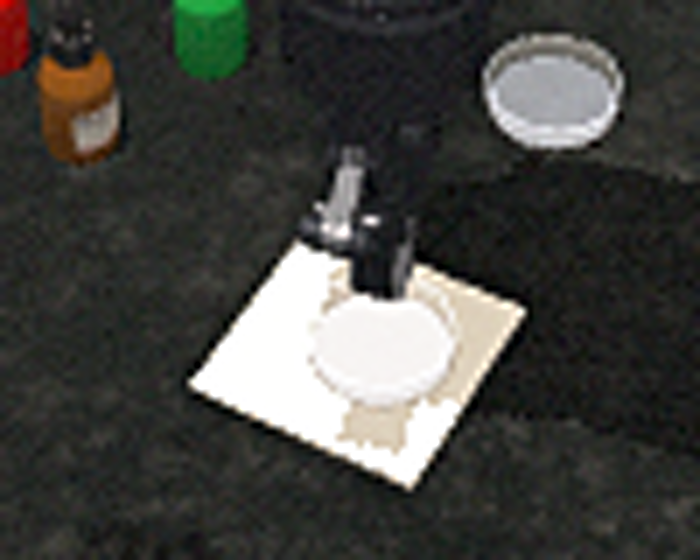

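The tips' lower corner at (398,300) against (405,307) predicted suggests 26–28 mm. I lower 2 mm and hold.

Call:
carry_out(
  targets=[
    [0, 0, 1, 0, 0, 0],
    [0, 0, 2, 0, 0, 0],
    [0, 0, 2, 0, 0, 0],
    [0, 0, 2, 0, 0, 0],
    [0, 0, 2, 0, 0, 0],
    [0, 0, 2, 0, 0, 0],
    [0, 0, 2, 0, 0, 0],
    [0, 0, 2, 0, 0, 0],
    [0, 0, 2, 0, 0, 0],
    [0, 0, 2, 0, 0, 0],
    [0, 0, 2, 0, 0, 0],
    [0, 0, 2, 0, 0, 0],
    [0, 0, 2, 0, 0, 0],
    [0, 0, 2, 0, 0, 0],
    [0, 0, 2, 0, 0, 0],
    [0, 0, 2, 0, 0, 0],
    [0, 0, 2, 0, 0, 0],
    [0, 0, 2, 0, 0, 0],
    [0, 0, 2, 0, 0, 0],
    [0, 0, 2, 0, 0, 0],
  ],
)

```text
time_s: 18.87
ee_pos: [0.4331, 0.0799, 0.0121]
orientation: [-3.115, -0.408, -0.0]
contact_force: [0.6, -0.3, 0.1]
width: 0.0
```

Call:
carry_out(
  targets=[
    [0, 0, 0, 0, 0, 0],
    [0, 0, 0, 0, 0, 0],
    [0, 0, 0, 0, 0, 0],
    [0, 0, 0, 0, 0, 0],
    [0, 0, 0, 0, 0, 0],
    [0, 0, 0, 0, 0, 0],
    [0, 0, 0, 0, 0, 0],
    [0, 0, 0, 0, 0, 0],
    [0, 0, 0, 0, 0, 0],
    [0, 0, 0, 0, 0, 0],
    [0, 0, 0, 0, 0, 0],
    [0, 0, 0, 0, 0, 0],
    [0, 0, 0, 0, 0, 0],
    [0, 0, 0, 0, 0, 0],
    [0, 0, 0, 0, 0, 0],
    [0, 0, 0, 0, 0, 0],
  ],
)

```text
time_s: 20.2
ee_pos: [0.433, 0.0799, 0.0121]
orientation: [-3.115, -0.408, 0.0]
contact_force: [0.2, 0.6, -0.4]
width: -0.0001
```

```bash
python3 go.py "[0.4328,0.0795,0.0135]"; python3 w.py w9
python3 - <<'E'
from h import *
from cell import imaging
S=imaging.grab_frame("scene")
for n,F in(("before",dict(np.load('scene0.npz'))),("now",S)):
    h=cv2.cvtColor(F["pixels"],cv2.COLOR_RGB2HSV)
    for nm,lo,hi in(("blue",(108,120,60),(130,255,255)),("brown",(4,100,40),(14,255,200))):
        k,l,st,c=cv2.connectedComponentsWithStats(cv2.inRange(h,lo,hi))
        print(n,nm,[c[i].round(1).tolist() for i in range(1,k) if st[i,4]>50])
u,v=np.meshgrid(np.arange(512),np.arange(384));uv=np.c_[u.ravel(),v.ravel()].astype(float)
o,d=rays(S,uv);P=o+d*S["range_z"].ravel()[:,None]
m=(np.hypot(P[:,0]-.4328,P[:,1]-.0795)<.014)&(P[:,2]>.026)&(P[:,2]<.08)
print('lowest finger z',np.sort(P[m,2])[:10].round(4))
cv2.imwrite('pics/s9.png',cv2.resize(S["pixels"][:,:,::-1],(800,600)))
E
```

```text
20.2 [0.433  0.0799 0.0121] [-0.24  0.89 -0.03  2.13  0.17  0.12 -1.74] tilt [-1.e-04  1.e-04 -1.e+00] F [ 0.2  0.6 -0.4] -6.775948867201316e-05
[[0.9662, 0.2578, -0.0001], [0.2578, -0.9662, 0.0001], [-0.0, -0.0001, -1.0]]
[0.4328,0.0795,0.0135] [-0.3  0.3 -1.4]
before blue [[26.7, 169.6], [324.7, 176.9], [179.2, 230.9]]
before brown [[453.5, 155.5], [249.0, 175.6], [427.1, 192.9], [10.7, 210.2], [219.8, 212.2], [418.3, 217.8]]
now blue [[26.7, 169.5], [324.6, 176.9], [179.3, 230.9]]
now brown [[496.0, 152.9], [10.6, 209.8], [220.2, 214.5], [417.9, 223.7]]
lowest finger z [0.0417 0.048  0.0484 0.0489 0.0489 0.049  0.0492 0.0503 0.0515 0.0535]
```

View pics/s9.png

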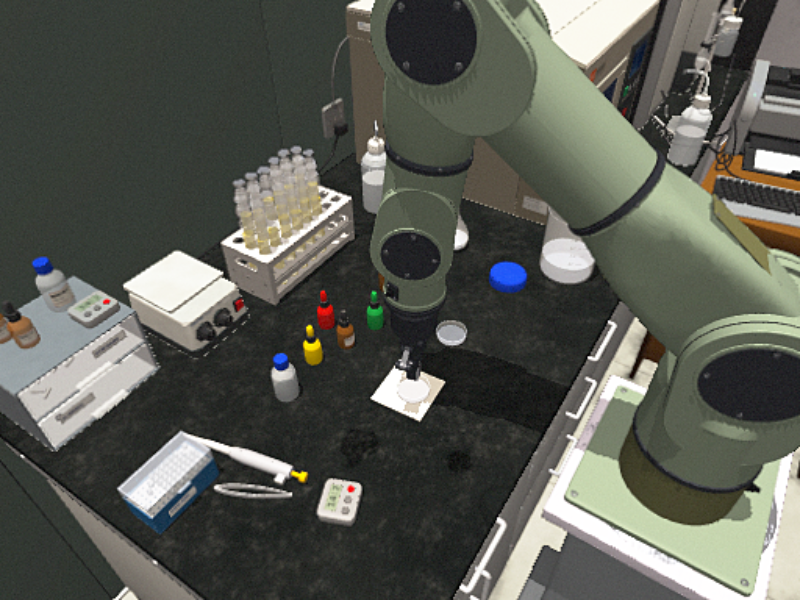

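View pics/w9.png

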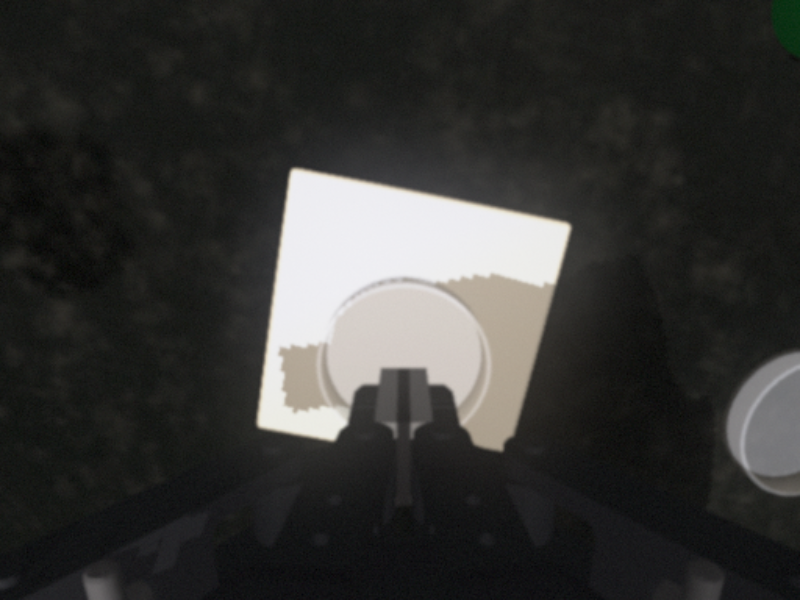

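The fingers stand over the centre of the tile dish with their tips 22–25 mm above the rim. The arm is still, the force is near zero, and the bottles look unmoved. I hand the job in.

Run:
```python
from cell import workorder,monitor
print(workorder.job_done()); s=monitor.state(); print(s["time_s"],s["ee_pos"],s["contact_force"])
```

```text
the job is handed in; nothing more can be done
None
the job is handed in; nothing more can be done
```

With the gripper shut as a pointer, I pointed straight down at the blue-capped bottle, then the brown dropper, then the dish on the tile. I stayed at least 2.5 s above each, travelled high in between, and handed the job in at about 20 s while still over the dish.

**One reading disagreed with the description.** All three cameras put the physical fingertips about 32 mm behind the reported TCP. The finger-to-body spacing otherwise matched the description. I therefore set the 25 mm heights by the fingertips seen in the images. If the reported TCP is the one that counts, it was about 6–8 mm below each target's top.

**Last checks:**
- **Dish:** the tips are centred within 1 mm of the measured dish centre and about 22–25 mm above the rim. Few depth points reached the very tip, and they scatter between 42 and 49 mm above the worktop.
- **Contact:** force readings never rose above sensor noise (about 1.5 N).
- **Things moved:** the blue caps are at the same pixels as at the start. The dropper's brown patch reads about 2 px lower, which I put down to the arm's shadow; it looks unmoved in the picture. The white-capped bottle was hidden behind the arm in the last picture, so I could not recheck it.

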